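# Stand the test-kit box on end in the microbiology lab

## Robot

A 6-joint arm with a two-finger parallel gripper is mounted at the origin on the work surface. World frame = base frame: x ahead of the robot, y to its left, z up, the work surface at z = 0. Lengths are in m, angles in degrees, forces in N, time in s.
With the tool pointing down it reaches from about 0.3 to 0.875 m from the base axis. Payload 6.4 kg.
Tool frame: the origin (TCP) lies on the centre line of the jaws, within the pads' length; the fingertips stand 19 mm ahead of it and the grasp point (between the pads) is the TCP; z points along the fingers, y is the line along which they close (so a half turn about z gives the same grasp; the last joint's range is limited). The gripper opens to 85 mm and grips with 20 to 120 N. Pads are 22 mm wide; open, the fingers measure 114 mm over their backs; the gripper's body (76 mm by 85 mm) begins 54 mm behind the grasp point. The pads swing forward as they close: fully open they stand 13 mm farther back than shut.
Start: joints at [58.195, 10.359, 92.074, -0, 77.567, -11.82], TCP at [0.197, 0.54, 0.25] pointing down, gripper open.
Joint ranges: [-171.53, 171.53], [-51.25, 118.39], [17.06, 147.69], [-65.23, 245.23], [0, 150.52], [-178.68, 178.68]. Speed limits (degrees/s): [147.25, 147.25, 172.46, 180, 180, 180].

## Interface

Orientations are given as a 3x3 rotation matrix whose columns are the frame's x, y, z axes.
In Python, from workcell import * gives the robot as it stands.
- The arm moves only by the tool carry_out, never from a script. Its argument "moves" is text: rows parted by semicolons, each of 7 numbers parted by spaces: the turn, a rotation vector about the tool's x, y, z in rad, then the shift along the tool's x, y, z in m, then the opening, from -1 (shut) to 1 (fully open). A call has 1 to 20 rows; each row shifts and turns the commanded pose from where the row before left it, along the tool's axes as they then stand; what a row does not reach is not made up. A row lasts 1/8 s, in which the tool goes at most 62.5 mm and 10.7 degrees, less where a joint would pass 70% of its speed; a pose out of reach is approached as far as the arm can. A call with a gripper value outside its range is refused whole. The fingers move at their own pace and stop on an object; "squeeze" is the grip in N (left out, the last holds). Time passes only in rows, so rows that do not move let the fingers close. It gives the time, the measured TCP pose, the force, the opening and the grip force at its end, in the units of the state.
- get_state(): the state, without advancing time (a new reading comes with each control period).
- capture(name): name is "side" or "top" or "wrist"; returns a dict with "img" (400x640x3 uint8, red, green, blue), "fov_y" (degrees; the focal length in pixels is half the picture's height over the tangent of half this angle, whatever the lens; pixels are square), "cx", "cy" (the principal point, pixels), "dist" ([k1, k2, p1, p2, k3] as OpenCV has them; the pictures are not rectified), "position" and "rotation" of the camera in the world. Camera axes: x right, y down, z forward; pixel columns grow to the right and rows downward; lengths in m; the calibration is good to about 2 mm. A picture is of the moment at which its call begins. There is no depth.
- job_done(): hands the job in; it is judged then, once.
The state is a dict: "t": time; "q": joint angles; "qd": joint speeds; "joint_efforts": joint torques, N m; "position": TCP position; "tool_rot": TCP orientation; "ft_force": force on the tool from outside, world axes, zero at the start; "wrist_torque": the same for the moment, N m; "width": finger opening in m; "grasp_force": force on a finger pad.
Only numpy, scipy, OpenCV 4.12 (cv2) and the standard library are available. Lean on these libraries where they do the work, as an engineer would, in place of code of your own. Each camera call takes 0.05 s, during which the arm holds its last target. There are 200 camera calls.

## Task

Stand the orange test-kit box upright on one of its short ends in the middle of the green mat, so that it can be opened at its top flap. Leave the blue box lying where it is and do not disturb the stack of culture dishes.

Things in the scene. Friction and masses are not known exactly. Their poses are not given: they have to be found in the camera images.
- kit_center (a point): centre of the orange test-kit carton, a closed rigid box 100 mm long (its x axis) x 60 mm wide (its y axis) x 28 mm thick (its z axis), about 130 g, with a white label band round it. It starts lying flat on the bench (centre 14 mm up) with nothing within 25 mm of its long sides, and can be gripped across its 60 mm width. Standing on a short end (60 x 28 mm) its x axis is vertical, up or down, either end will do
- spare_center (a point): centre of the blue carton, same size and shape, also lying flat on the bench; to be left alone
- mat_center (a point): centre of the top face of the flat green mat on which the orange box is to stand: 120 x 120 mm square, 3 mm thick, fixed, z axis up; the box may be turned any way about the vertical
- dishes_center (a point): centre (half-way up) of a taped stack of five culture dishes (pale amber-brown), a round column 90 mm across and 77 mm high, standing loose beyond the mat; to be left alone
There are look-alikes about, which are no part of the job. There is more than one size of the part that bears kit_center; the job needs the smallest.

How it is judged:
By the outcome, as a careful person would: the job done as asked, in the order asked, and still so for the second after the job is handed in, with the robot touching nothing.
It also fails if it takes over 38 s, if anything falls off the work surface, if the arm or the gripper's body presses on something with over 40 N, if the wrist force passes 120 N, or if a joint passes its speed limit or range.

## Working session

There is one attempt and no reset: what is moved stays moved. The work goes in short steps, Python scripts to look and compute and a tool call to move; the robot and the scene stay as the last step left them, time stands still between calls to the robot, and variables do not carry over. Pictures are saved under pics/ and viewed, at most 10 in all, crops included, and the job is handed in when it is done.

Besides the shell and the picture viewer there is one more tool, called after "Call:" as name(argument=value, ...) on one line, values as JSON. carry_out: Moves the arm, as the interface text tells. Its arguments: {"type":"object","properties":{"moves":{"type":"string"},"squeeze":{"type":"number"}},"required":["moves"]}

```bash
mkdir -p pics
cat > h.py <<'E'
from workcell import *
import numpy as np, cv2
def K(c):
    f=200/np.tan(np.radians(c["fov_y"])/2); return np.array([[f,0,c["cx"]],[0,f,c["cy"]],[0,0,1.]])
def plane(c,px,z):
    p=cv2.undistortPoints(np.array(px,float).reshape(-1,1,2),K(c),np.array(c["dist"],float)).reshape(-1,2)
    d=np.c_[p,np.ones(len(p))]@np.array(c["rotation"]).T; o=np.array(c["position"])
    return o+d*((z-o[2])/d[:,2])[:,None]
def proj(c,P):
    R=np.array(c["rotation"]); r,_=cv2.Rodrigues(R.T)
    return cv2.projectPoints(np.array(P,float).reshape(-1,1,3),r,-R.T@np.array(c["position"]),K(c),np.array(c["dist"],float))[0].reshape(-1,2)
def save(n,im): cv2.imwrite("pics/"+n,im[:,:,::-1])
E
python3 - <<'E'
from h import *
import pickle
a=capture("top");b=capture("side")
pickle.dump((a,b),open("c.pkl","wb"))
save("top.png",a["img"]);save("side.png",b["img"])
for c in(a,b):print(c["position"],c["rotation"],c["fov_y"],c["dist"])
E
```

```text
[ 0.4292418  -0.00815272  0.84821096] [[-1.35775587e-03 -9.83593635e-01  1.80393230e-01]
 [-9.99988118e-01  4.90870504e-04 -4.85008573e-03]
 [ 4.68196374e-03 -1.80397672e-01 -9.83582614e-01]] 55.9082725190488 [0.00435049 0.         0.         0.         0.        ]
[0.39342485 0.43829785 0.58263832] [[-0.93120314 -0.27661247  0.23737364]
 [-0.36431915  0.68577274 -0.63006929]
 [ 0.01150065 -0.67320226 -0.73936895]] 57.22234335132985 [-0.02553427  0.          0.          0.          0.        ]
```

View pics/top.png

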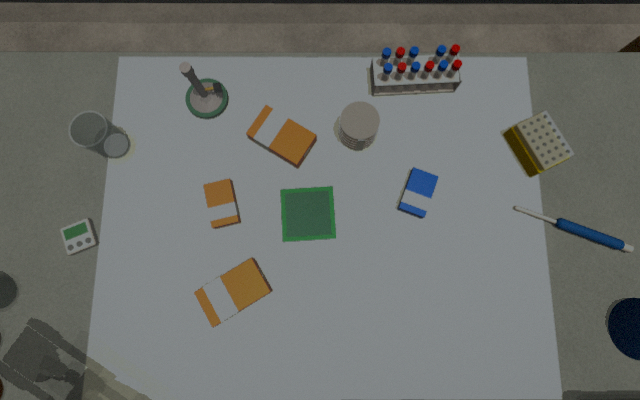

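View pics/side.png

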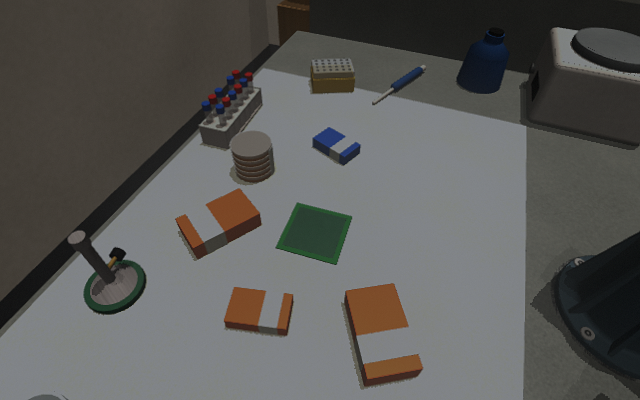

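Top view: there are three orange boxes, at (282,136), (221,203) and (233,292). The one at (221,203) is clearly the smallest, so it fits. The mat is at (308,213), the blue box at (419,192) and the dishes at (358,125). I'll measure these and confirm with a crop.

```bash
cat > m.py <<'E'
from h import *
import pickle
a,b=pickle.load(open("c.pkl","rb"))
hsv=cv2.cvtColor(a["img"],cv2.COLOR_RGB2HSV)
def rects(lo,hi,z,roi=None):
    m=cv2.inRange(hsv,lo,hi)
    m=cv2.morphologyEx(m,cv2.MORPH_CLOSE,np.ones((3,3)))
    for c in cv2.findContours(m,0,2)[0]:
        if cv2.contourArea(c)<60: continue
        P=plane(a,c.reshape(-1,2),z)[:,:2]
        r=cv2.minAreaRect((P*1000).astype(np.float32)); print(c.reshape(-1,2).mean(0).round(),np.round(r[0],1),np.round(r[1],1),round(r[2],1))
print("orange");rects((5,120,60),(22,255,255),.028)
print("green");rects((50,100,40),(75,255,255),.003)
print("blue");rects((105,150,60),(125,255,255),.028)
E
python3 m.py
python3 - <<'E'
from h import *
import pickle
a,b=pickle.load(open("c.pkl","rb"))
save("crop.png",np.hstack([cv2.resize(a["img"][165:245,180:260],(400,400),interpolation=2),cv2.resize(b["img"][265:345,215:305],(400,400),interpolation=2)]))
E
```

```text
orange
[207. 308.] [347.9 243.7] [82.  18.9] 31.3
[244. 284.] [395.6 165.3] [82.8 77. ] 31.4
[224. 221.] [528.8 215.8] [14. 58.] 14.2
[218. 192.] [592.5 231.9] [52.1 59. ] 14.4
[292. 141.] [710.4  68.7] [81.1 83.2] 57.9
[258. 122.] [760.4 148. ] [18.5 82.8] 58.2
green
[ 75. 230.] [511.  554.9] [20.6 46.5] 23.7
[308. 212.] [549.9  35.7] [117.5 118.4] 3.7
blue
[590. 234.] [ 501. -582.] [144.5  21. ] 68.5
[412. 209.] [ 555.  -195.9] [58.5 14.4] 68.6
[421. 182.] [ 616.1 -219.6] [59.  51.8] 68.7
```

View pics/crop.png

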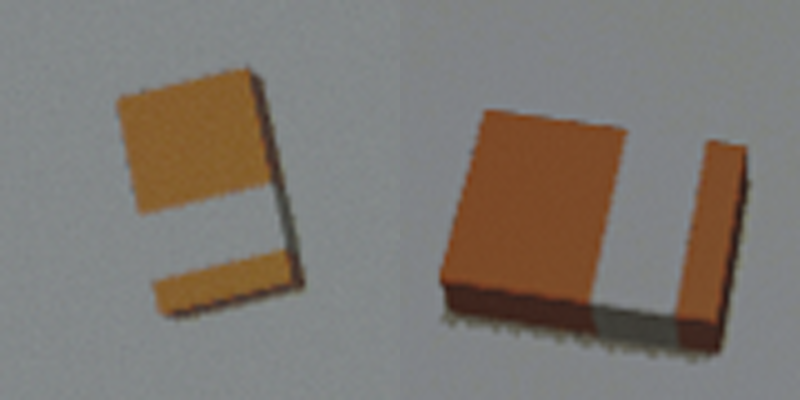

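The crop confirms it. The box at top (221,203) / side (259,310) measures about 99 × 59 mm and is orange with a white band near one end; the other two are 82 mm wide. Next I'll read the state to work out the arm's kinematics and choose a final tool direction.

Run:
```python
from h import *
import pickle, workcell
a,b=pickle.load(open("c.pkl","rb"))
s=get_state(); np.set_printoptions(precision=4,suppress=True)
print([n for n in dir(workcell) if n[0]!='_'])
for k in s: print(k,np.array(s[k]))
print(plane(a,[[360,113],[358,149],[340,127],[379,122]],.077), proj(a,[[.57,.226,.028]]))
print(plane(b,[[345,290],[403,284],[421,370]],.04), plane(b,[[178,220],[197,255],[260,215]],.04))
```

```text
['IKError', 'capture', 'get_state', 'job_done']
t 0.1
q [ 58.1954  10.3971  92.1256  -0.0015  77.5682 -11.8184]
qd [-0.0344 -0.1192 -0.052  -0.0186 -0.0296  0.1459]
joint_efforts [  0.0004 -44.5874 -35.2241  -0.0003   0.0042   0.    ]
position [0.1963 0.54   0.2495]
tool_rot [[-0.9398  0.3418 -0.0008]
 [ 0.3418  0.9398 -0.0014]
 [ 0.0003 -0.0016 -1.    ]]
ft_force [ 0.5274 -0.0122  0.0482]
wrist_torque [-0.0966  0.011   0.0066]
grasp_force 0.0
width 0.0855263353288635
[[ 0.7587 -0.0802  0.077 ]
 [ 0.6773 -0.0746  0.077 ]
 [ 0.7267 -0.0366  0.077 ]
 [ 0.7381 -0.1209  0.077 ]] [[220.6222 202.5631]]
[[0.451  0.1525 0.04  ]
 [0.3654 0.1069 0.04  ]
 [0.3117 0.2309 0.04  ]] [[0.7893 0.1322 0.04  ]
 [0.7119 0.1848 0.04  ]
 [0.6517 0.0636 0.04  ]]
```

Call:
carry_out(moves="0 0 0 -0.046 -0.0166 0 1;0 0 0 -0.046 -0.0166 0 1;0 0 0 -0.046 -0.0166 0 1;0 0 0 -0.046 -0.0166 0 1;0 0 0 -0.046 -0.0166 0 1;0 0 0 -0.046 -0.0166 0 1;0 0 0 -0.046 -0.0166 0 1;0 0 0 -0.046 -0.0166 0 1;0 0 0 -0.046 -0.0166 0 1;0 0 0 -0.046 -0.0166 0 1;0 0 -0.15 0 0 0 1;0 0 -0.15 0 0 0 1;0 0 -0.15 0 0 0 1;0 0 -0.15 0 0 0 1", squeeze=40)

```text
t: 1.85
position: [0.5718, 0.227, 0.2496]
tool_rot: [[-0.967, -0.253, -0.001], [-0.253, 0.967, -0.0], [0.001, 0.0, -1.0]]
ft_force: [-0.0, -0.3, 0.4]
width: 0.0857
grasp_force: 0.0
```

Call:
carry_out(moves="0 0.18 0 0 0 0 1;0 0.18 0 0 0 0 1")

```text
t: 2.1
position: [0.5718, 0.2271, 0.2513]
tool_rot: [[-0.905, -0.249, -0.345], [-0.232, 0.969, -0.089], [0.356, -0.0, -0.934]]
ft_force: [-0.4, 0.9, -0.2]
width: 0.0855
grasp_force: 0.0
```

Run:
```python
from h import *
import pickle
s=get_state(); pickle.dump(s,open("s1.pkl","wb")); print(s["t"],np.round(s["q"],2),s["position"])
```

```text
2.1 [ 11.2   29.58  69.2   -1.17 102.07 -93.23] [0.57176734 0.22712812 0.25128778]
```

Call:
carry_out(moves="0 -0.18 0 0 0 0.05 1;0 -0.18 0 0 0 0.05 1; 0.18 0 0 0 0 0 1;0.18 0 0 0 0 0 1")

```text
t: 2.6
position: [0.5473, 0.2196, 0.1605]
tool_rot: [[-0.968, -0.241, 0.062], [-0.247, 0.902, -0.353], [0.029, -0.358, -0.933]]
ft_force: [-0.8, -0.2, -0.2]
width: 0.0853
grasp_force: 0.0
```

Run:
```python
from h import *
import pickle
s=get_state(); pickle.dump(s,open("s2.pkl","wb")); print(s["t"],np.round(s["q"],2),s["position"],np.round(s["tool_rot"],3))
s1=pickle.load(open("s1.pkl","rb"))
from scipy.spatial.transform import Rotation as R
def rot(q,s4,s6):
    return R.from_euler("ZYZYZ",[q[0],q[1]+q[2],s4*q[3],q[4],s6*q[5]],degrees=True)
for s4 in(1,-1):
  for s6 in (1,-1):
    print(s4,s6,[np.round((rot(x["q"],s4,s6).inv()*R.from_matrix(x["tool_rot"])).as_matrix(),2).tolist() for x in(s1,s)])
```

```text
2.6 [ 20.69  22.56  90.16 -21.68  72.62 -76.43] [0.54731065 0.21961144 0.16054937] [[-0.968 -0.241  0.062]
 [-0.247  0.902 -0.353]
 [ 0.029 -0.358 -0.933]]Traceback (most recent call last):
  File "<stdin>", line 10, in <module>
  File "<stdin>", line 7, in rot
  File "scipy/spatial/transform/_rotation.pyx", line 1413, in scipy.spatial.transform._rotation.Rotation.from_euler
ValueError: Expected axis specification to be a non-empty string of upto 3 characters, got ZYZYZ
```

```bash
cat > fk.py <<'E'
from h import *
import pickle
from scipy.spatial.transform import Rotation as R
from scipy.optimize import least_squares
E=lambda ax,a:R.from_euler(ax,a,degrees=True)
C=np.diag([1.,1,1])
def chain(q,p,s4=1,s6=1):
    h,a1,d,L2,a3,L3,d6=p
    R1=E('z',q[0]);R2=R1*E('y',q[1]);R3=R2*E('y',q[2]);R5=R3*E('z',s4*q[3])*E('y',q[4]);R6=R5*E('z',s6*q[5])
    P=[R1.apply([a1,d,h])]; P.append(P[0]+R2.apply([0,0,L2])); P.append(P[1]+R3.apply([a3,0,L3])); P.append(P[2]+R5.apply([0,0,d6]))
    return P,R6
q0=[58.1954,10.3971,92.1256,-.0015,77.5682,-11.8184]
s0=dict(q=q0,position=[.1963,.54,.2495],tool_rot=[[-.9398,.3418,-.0008],[.3418,.9398,-.0014],[.0003,-.0016,-1]])
E
python3 - <<'E'
from fk import *
S=[s0]+[pickle.load(open(f"s{i}.pkl","rb")) for i in(1,2)]
for s4 in(1,-1):
  for s6 in(1,-1):
    print(s4,s6,[np.round((chain(s["q"],np.zeros(7),s4,s6)[1].inv()*R.from_matrix(s["tool_rot"])).as_matrix(),2).tolist() for s in S])
for s4 in(1,-1):
  f=lambda p:np.concatenate([chain(s["q"],p,s4)[0][3]-s["position"] for s in S])
  g=np.array([.35,0,.117,.4,0,.4,.25])
  r=least_squares(lambda p:np.r_[f(p)*1000,(p-g)*.1],g);print(s4,r.x.round(4),np.abs(f(r.x)).max())
E
```

```text
1 1 [[[-0.0, -1.0, 0.0], [1.0, -0.0, -0.0], [0.0, 0.0, 1.0]], [[0.0, -1.0, -0.0], [1.0, 0.0, 0.0], [-0.0, -0.0, 1.0]], [[0.0, -1.0, -0.0], [1.0, 0.0, -0.0], [0.0, -0.0, 1.0]]]
1 -1 [[[0.4, -0.92, 0.0], [0.92, 0.4, -0.0], [0.0, 0.0, 1.0]], [[-0.11, 0.99, 0.0], [-0.99, -0.11, -0.0], [-0.0, -0.0, 1.0]], [[0.46, 0.89, 0.0], [-0.89, 0.46, 0.0], [0.0, -0.0, 1.0]]]
-1 1 [[[0.0, -1.0, 0.0], [1.0, 0.0, -0.0], [0.0, 0.0, 1.0]], [[-0.01, -1.0, 0.04], [1.0, -0.01, 0.0], [-0.0, 0.04, 1.0]], [[0.26, -0.74, 0.62], [0.96, 0.15, -0.23], [0.08, 0.66, 0.75]]]
-1 -1 [[[0.4, -0.92, 0.0], [0.92, 0.4, -0.0], [0.0, 0.0, 1.0]], [[-0.1, 0.99, -0.04], [-0.99, -0.1, 0.0], [-0.0, 0.04, 1.0]], [[0.21, 0.73, -0.66], [-0.98, 0.21, -0.08], [0.08, 0.66, 0.75]]]
1 [3.136e-01 1.000e-04 1.178e-01 4.380e-01 8.550e-02 5.145e-01 2.999e-01] 1.9527734830993015e-05
-1 [-0.177   0.2332  0.1174 -0.1285 -0.3169  0.2868 -0.2967] 0.008962086238023415
```

```bash
cat >> fk.py <<'E'
PAR=[.3136,.0001,.1178,.438,.0855,.5145,.2999]
LO=np.array([-171.53,-51.25,17.06,-65.23,0,-178.68]);HI=np.array([171.53,118.39,147.69,245.23,150.52,178.68])
def fk(q):
    P,r=chain(q,PAR); return P[3],r*E('z',90),P
def ik(p,Rt,q):
    def f(q):
        a,b,_=fk(q); return np.r_[(a-p)*10,(b.inv()*R.from_matrix(Rt)).as_rotvec()]
    r=least_squares(f,np.clip(q,LO+.01,HI-.01),bounds=(LO,HI),x_scale=30); return r.x,np.abs(r.fun).max()
def trot(az,pitch):  # tool z at azimuth az, pitch below horizontal; tool y horizontal at az+90
    a,b=np.radians(az),np.radians(pitch)
    z=np.array([np.cos(a)*np.cos(b),np.sin(a)*np.cos(b),-np.sin(b)]);y=np.array([-np.sin(a),np.cos(a),0]);return np.c_[np.cross(y,z),y,z]
E
cat > scan.py <<'E'
from fk import *
U=14.3; kit=np.array([.570,.226]); mat=np.array([.550,.036]); e=.022
np.set_printoptions(precision=0,suppress=True,linewidth=150)
for phi,zt in((0,.008),(15,.0095),(25,.011)):
  for al in(15,30,45,60,75,90):
    q=np.array(pickle.load(open("s2.pkl","rb"))["q"]);ok=[];Q=[]
    u=np.array([np.cos(np.radians(U)),np.sin(np.radians(U))])
    pl=np.r_[kit+e*u,.014+zt]
    h=np.array([np.cos(np.radians(al)),np.sin(np.radians(al))]); pf=np.r_[mat-zt*h,.053+e]
    path=[(pl+[0,0,.1],U,90+phi),(pl,U,90+phi),(pl+[0,0,.16],U,90+phi)]
    for t in np.linspace(.1,1,10): path.append((pl+[0,0,.16]+t*(pf-pl+[0,0,-.1]),U+t*(al-U),90+phi-90*t))
    path.append((pf,al,phi))
    for p,az,pt in path:
        q,r=ik(p,trot(az,pt),q);ok.append(r);Q.append(q)
    print(phi,al,"res",["%.3f"%x for x in ok if x>1e-3],"grasp",Q[1],"final",Q[-1],"maxstep",np.abs(np.diff(Q[3:],axis=0)).max(0))
E
python3 scan.py
```

```text
0 15 res ['0.110', '0.268', '0.424', '0.577', '0.724', '0.838'] grasp [ 11.  34.  90.   0.  56. -94.] final [ -20.    5.  132.   75.   21. -179.] maxstep [ 5. 10.  9. 35. 12. 38.]
0 30 res ['0.144', '0.302', '0.454', '0.596', '0.725', '0.833'] grasp [ 11.  34.  90.   0.  56. -94.] final [ -27.    9.  128.   66.   36. -179.] maxstep [ 6.  9.  9. 31. 12. 36.]
0 45 res ['0.021', '0.185', '0.341', '0.485', '0.609', '0.702', '0.796'] grasp [ 11.  34.  90.   0.  56. -94.] final [ -32.   16.  120.   59.   53. -179.] maxstep [ 7.  9.  9. 23. 12. 28.]
0 60 res ['0.063', '0.229', '0.380', '0.506', '0.592', '0.683', '0.725'] grasp [ 11.  34.  90.   0.  56. -94.] final [ -35.   27.  109.   53.   71. -179.] maxstep [ 7.  8.  9. 20. 11. 27.]
0 75 res ['0.107', '0.271', '0.409', '0.503', '0.656', '0.851', '0.906'] grasp [ 11.  34.  90.   0.  56. -94.] final [ -36.   40.   96.   51.   90. -179.] maxstep [ 8. 12.  9. 20. 14. 28.]
0 90 res ['0.151', '0.309', '0.424', '0.595', '0.799', '0.948', '1.006'] grasp [ 11.  34.  90.   0.  56. -94.] final [ -34.   55.   82.   52.  110. -179.] maxstep [ 8. 15. 1
[... 1388 characters left out ...]
21. 12. 26.]
25 45 res ['0.160', '0.311', '0.447', '0.527'] grasp [ 11.  49.  68.  -1.  89. -93.] final [ -27.   13.  120.   48.   47. -179.] maxstep [ 8.  8. 10. 18. 12. 25.]
25 60 res ['0.070', '0.227', '0.365', '0.472', '0.542'] grasp [ 11.  49.  68.  -1.  89. -93.] final [ -28.   19.  111.   41.   59. -179.] maxstep [ 7.  7. 10. 15. 12. 22.]
25 75 res ['0.139', '0.287', '0.400', '0.576', '0.594'] grasp [ 11.  49.  68.  -1.  89. -93.] final [ -27.   26.  102.   35.   72. -179.] maxstep [ 8.  7. 10. 14. 12. 23.]
25 90 res ['0.039', '0.203', '0.341', '0.535', '0.745', '0.767'] grasp [ 11.  49.  68.  -1.  89. -93.] final [ -26.   35.   92.   32.   85. -179.] maxstep [ 7.  9. 10. 12. 12. 21.]
```

```bash
sed -i 's/return np.c_\[np.cross(y,z),y,z\]/return np.c_[-np.cross(y,z),-y,z]/' fk.py; sed -i 's/\["q"\]);ok/["q"])+[0,0,0,20,0,175];ok/' scan.py; python3 scan.py
```

```text
0 15 res [] grasp [11. 34. 90.  0. 56. 86.] final [-37.  52. 132. 128.  92. -93.] maxstep [ 7. 13.  9. 46. 18. 49.]
0 30 res [] grasp [11. 34. 90.  0. 56. 86.] final [-45.  50. 126. 105.  89. -87.] maxstep [ 8. 12.  9. 31. 15. 36.]
0 45 res [] grasp [11. 34. 90.  0. 56. 86.] final [-47.  50. 118.  88.  90. -78.] maxstep [ 8. 10.  9. 26. 13. 32.]
0 60 res [] grasp [11. 34. 90.  0. 56. 86.] final [-45.  51. 108.  76.  95. -70.] maxstep [ 9. 10.  9. 21. 12. 29.]
0 75 res [] grasp [11. 34. 90.  0. 56. 86.] final [-42.  54.  97.  66. 102. -64.] maxstep [ 9.  9.  9. 20. 12. 28.]
0 90 res [] grasp [11. 34. 90.  0. 56. 86.] final [-37.  58.  86.  58. 111. -60.] maxstep [ 9.  9.  9. 18. 12. 28.]
15 15 res [] grasp [11. 42. 77. -1. 76. 87.] final [-35.  35. 137. 128.  70. -83.] maxstep [ 7. 15.  9. 39. 17. 42.]
15 30 res [] grasp [11. 42. 77. -1. 76. 87.] final [-43.  35. 131. 103.  72. -76.] maxstep [ 8. 13.  9. 26. 13. 32.]
15 45 res [] grasp [11. 42. 77. -1. 76. 87.] final [-45.  37. 123.  84.  76. -69.] maxstep [ 8. 10.  9. 21. 12. 27.]
15 60 res [] grasp [11. 42. 77. -1. 76. 87.] final [-
[... 299 characters left out ...]
5 15 res [] grasp [11. 49. 68. -1. 89. 87.] final [-33.  23. 139. 124.  54. -73.] maxstep [ 8. 15. 10. 35. 15. 39.]
25 30 res [] grasp [11. 49. 68. -1. 89. 87.] final [-40.  25. 133.  98.  60. -66.] maxstep [ 8. 13. 10. 23. 12. 29.]
25 45 res [] grasp [11. 49. 68. -1. 89. 87.] final [-43.  29. 124.  80.  67. -60.] maxstep [ 8. 10. 10. 18. 12. 25.]
25 60 res [] grasp [11. 49. 68. -1. 89. 87.] final [-42.  33. 114.  66.  75. -57.] maxstep [ 8.  9. 10. 15. 12. 23.]
25 75 res [] grasp [11. 49. 68. -1. 89. 87.] final [-39.  38. 104.  56.  84. -56.] maxstep [ 8.  9. 10. 14. 12. 23.]
25 90 res [] grasp [11. 49. 68. -1. 89. 87.] final [-35.  43.  93.  48.  93. -56.] maxstep [ 8.  9. 10. 13. 12. 22.]
```

```bash
cat > plan.py <<'E'
from fk import *
from scipy.spatial.transform import Slerp
U=14.3; kit=np.array([.570,.226]); mat=np.array([.550,.036]); e=.022; zt=.0105; PHI=20; AL=50
def az2(a): a=np.radians(a); return np.array([np.cos(a),np.sin(a)])
PL=np.r_[kit+e*az2(U),.014+zt]; PF=np.r_[mat-zt*az2(AL),.053+e]
RL=trot(U,90+PHI); RF=trot(AL,PHI)
def seg(p0,R0,p1,R1,n,grip,via=None):
    """constant per-row tool turn; shifts along the tool axes at row start"""
    r0=R.from_matrix(R0);w=(r0.inv()*R.from_matrix(R1)).as_rotvec()/n;r=r0
    out=[]
    for i in range(n):
        d=r.inv().apply((np.array(p1)-p0)/n); out.append(" ".join("%g"%x for x in np.r_[np.round(w,4),np.round(d,4),grip])); r=r*R.from_rotvec(w)
    print(np.degrees(np.linalg.norm(w)).round(1),"deg/row");print(";".join(out))
def now():
    s=get_state();return np.array(s["position"]),np.array(s["tool_rot"])
E
python3 - <<'E'
from plan import *
p,r=now()
print(PL)
m=trot(U+90,90)
seg(p,r,PL+[0,0,.08],m,9,1); seg(PL+[0,0,.08],m,PL+[0,0,.08],RL,11,1)
E
```

```text
[0.59131835 0.23143398 0.0245    ]
10.2 deg/row
-0.0345 0.0294 0.173 -0.0052 0.0022 0.0057 1;-0.0345 0.0294 0.173 -0.005 0.0029 0.0056 1;-0.0345 0.0294 0.173 -0.0046 0.0036 0.0056 1;-0.0345 0.0294 0.173 -0.0041 0.0041 0.0056 1;-0.0345 0.0294 0.173 -0.0035 0.0046 0.0056 1;-0.0345 0.0294 0.173 -0.0028 0.0049 0.0057 1;-0.0345 0.0294 0.173 -0.0021 0.0052 0.0058 1;-0.0345 0.0294 0.173 -0.0014 0.0053 0.0059 1;-0.0345 0.0294 0.173 -0.0006 0.0052 0.0061 1
8.3 deg/row
0.0249 -0.0249 0.1412 0 0 0 1;0.0249 -0.0249 0.1412 0 0 0 1;0.0249 -0.0249 0.1412 0 0 0 1;0.0249 -0.0249 0.1412 0 0 0 1;0.0249 -0.0249 0.1412 0 0 0 1;0.0249 -0.0249 0.1412 0 0 0 1;0.0249 -0.0249 0.1412 0 0 0 1;0.0249 -0.0249 0.1412 0 0 0 1;0.0249 -0.0249 0.1412 0 0 0 1;0.0249 -0.0249 0.1412 0 0 0 1;0.0249 -0.0249 0.1412 0 0 0 1
```

Call:
carry_out(moves="-0.035 0.029 0.173 -0.005 0.002 0.006 1;-0.035 0.029 0.173 -0.005 0.003 0.006 1;-0.035 0.029 0.173 -0.005 0.004 0.006 1;-0.035 0.029 0.173 -0.004 0.004 0.006 1;-0.035 0.029 0.173 -0.004 0.005 0.006 1;-0.035 0.029 0.173 -0.003 0.005 0.006 1;-0.035 0.029 0.173 -0.002 0.005 0.006 1;-0.035 0.029 0.173 -0.001 0.005 0.006 1;-0.035 0.029 0.173 -0.001 0.005 0.006 1;0.025 -0.025 0.141 0 0 0 1;0.025 -0.025 0.141 0 0 0 1;0.025 -0.025 0.141 0 0 0 1;0.025 -0.025 0.141 0 0 0 1;0.025 -0.025 0.141 0 0 0 1;0.025 -0.025 0.141 0 0 0 1;0.025 -0.025 0.141 0 0 0 1;0.025 -0.025 0.141 0 0 0 1;0.025 -0.025 0.141 0 0 0 1;0.025 -0.025 0.141 0 0 0 1;0.025 -0.025 0.141 0 0 0 1")

```text
t: 5.1
position: [0.5923, 0.2327, 0.1022]
tool_rot: [[0.911, 0.247, -0.331], [0.235, -0.969, -0.078], [-0.339, -0.007, -0.941]]
ft_force: [0.2, 0.2, 0.1]
width: 0.0851
grasp_force: 0.0
```

Run:
```python
from plan import *
p,r=now();print(p,np.degrees((R.from_matrix(r).inv()*R.from_matrix(RL)).as_rotvec()),np.round(get_state()["q"]))
c=capture("wrist");im=c["img"].copy()
u=az2(U);v=np.array([-u[1],u[0]])
P=[np.r_[kit+a*u+b*v,.028] for a,b in((.05,.03),(.05,-.03),(-.05,-.03),(-.05,.03))]
for x in proj(c,P): cv2.circle(im,tuple(int(i) for i in x),4,(255,0,255),1)
save("w1.png",im)
seg(p,r,PL+[0,0,.002],RL,6,1)
```

```text
[0.59233067 0.2326713  0.10224126] [-0.35469931 -0.15343587  0.13953697] [11. 40. 72. -1. 89. 87.]
0.1 deg/row
-0.001 -0.0004 0.0004 0.0041 0.0002 0.0119 1;-0.001 -0.0004 0.0004 0.0041 0.0002 0.0119 1;-0.001 -0.0004 0.0004 0.0041 0.0002 0.0119 1;-0.001 -0.0004 0.0004 0.0041 0.0002 0.0119 1;-0.001 -0.0004 0.0004 0.0041 0.0002 0.0119 1;-0.001 -0.0004 0.0004 0.0041 0.0002 0.0119 1
```

View pics/w1.png

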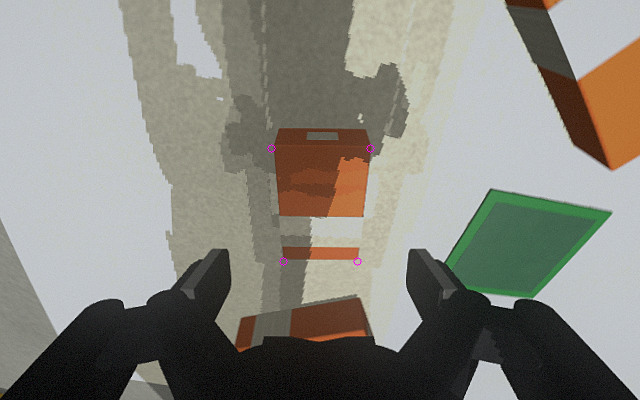

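The wrist view shows the predicted corners (275–372, 150) and (282–358, 260) landing on the small box. There's a flap tab on the far end at (322,136), which will end up on top. I'll descend and grip.

Call:
carry_out(moves="-0.001 0 0 0.0041 0 0.012 1;-0.001 0 0 0.0041 0.0005 0.012 1;-0.001 0 0 0.0041 0.0005 0.012 1;-0.001 0 0 0.0041 0 0.012 1;-0.001 0 0 0.0041 0 0.012 1;-0.001 -0.002 0.002 0.0041 0 0.012 1;0 0 0 0.001 0 0.002 1;0 0 0 0 0 0 0.2;0 0 0 0 0 0 -0.2;0 0 0 0 0 0 -0.5;0 0 0 0 0 0 -1;0 0 0 0 0 0 -1;0 0 0 0 0 0 -1", squeeze=50)

```text
t: 6.78
position: [0.5927, 0.232, 0.0254]
tool_rot: [[0.911, 0.252, -0.327], [0.237, -0.968, -0.084], [-0.338, -0.001, -0.941]]
ft_force: [1.9, 1.0, 6.2]
width: 0.059
grasp_force: 56.3
```

Run:
```python
from plan import *
p,r=now(); zt=p[2]-.014; e=(p[:2]-kit)@az2(U); print(zt,e)
PF=np.r_[mat-zt*az2(AL),.053+e]; print(PF)
A=p+[0,0,.14];B=PF+[0,0,.06]
seg(p,r,A,r,4,-1); seg(A,r,B,RF,12,-1)
q=np.array(get_state()["q"]);w=(R.from_matrix(r).inv()*R.from_matrix(RF)).as_rotvec();Q=[q]
for t in np.linspace(0,1,13):
    q,res=ik(A+t*(B-A),(R.from_matrix(r)*R.from_rotvec(w*t)).as_matrix(),q);Q.append(q);assert res<1e-3
print(np.abs(np.diff(Q,axis=0))[1:].max(0).round(1),q.round())
```

```text
0.011396549149849519 0.023463371974691602
[0.54267444 0.02726974 0.07646337]
0.0 deg/row
0 0 0 -0.0118 -0 -0.0329 -1;0 0 0 -0.0118 -0 -0.0329 -1;0 0 0 -0.0118 -0 -0.0329 -1;0 0 0 -0.0118 -0 -0.0329 -1
7.9 deg/row
0.0241 0.126 -0.0517 -0.007 0.0155 0.0051 -1;0.0241 0.126 -0.0517 -0.0084 0.0152 0.0037 -1;0.0241 0.126 -0.0517 -0.0095 0.0148 0.0022 -1;0.0241 0.126 -0.0517 -0.0105 0.0143 0.0006 -1;0.0241 0.126 -0.0517 -0.0112 0.0137 -0.0011 -1;0.0241 0.126 -0.0517 -0.0116 0.0131 -0.0028 -1;0.0241 0.126 -0.0517 -0.0118 0.0124 -0.0046 -1;0.0241 0.126 -0.0517 -0.0117 0.0117 -0.0064 -1;0.0241 0.126 -0.0517 -0.0114 0.0109 -0.0081 -1;0.0241 0.126 -0.0517 -0.0108 0.0101 -0.0098 -1;0.0241 0.126 -0.0517 -0.01 0.0093 -0.0113 -1;0.0241 0.126 -0.0517 -0.0089 0.0085 -0.0127 -1
[ 6.2  6.4  8.1 11.7  9.1 17.7] [-44.  24. 123.  75.  76. -55.]
```

Run:
```python
from plan import *
p,r=now(); zt,e=.0114,.0235
PF=np.r_[mat-zt*az2(AL),.053+e]
A=p+[0,0,.14];B=PF+[0,0,.06]
seg(A,r,B,RF,16,-1)
```

```text
5.9 deg/row
0.0181 0.0945 -0.0388 -0.0053 0.0116 0.0038 -1;0.0181 0.0945 -0.0388 -0.006 0.0114 0.0031 -1;0.0181 0.0945 -0.0388 -0.0067 0.0112 0.0022 -1;0.0181 0.0945 -0.0388 -0.0073 0.011 0.0014 -1;0.0181 0.0945 -0.0388 -0.0078 0.0107 0.0005 -1;0.0181 0.0945 -0.0388 -0.0083 0.0104 -0.0005 -1;0.0181 0.0945 -0.0388 -0.0086 0.0101 -0.0015 -1;0.0181 0.0945 -0.0388 -0.0088 0.0097 -0.0025 -1;0.0181 0.0945 -0.0388 -0.0088 0.0093 -0.0035 -1;0.0181 0.0945 -0.0388 -0.0088 0.0089 -0.0045 -1;0.0181 0.0945 -0.0388 -0.0087 0.0085 -0.0055 -1;0.0181 0.0945 -0.0388 -0.0084 0.008 -0.0064 -1;0.0181 0.0945 -0.0388 -0.0081 0.0076 -0.0073 -1;0.0181 0.0945 -0.0388 -0.0076 0.0071 -0.0082 -1;0.0181 0.0945 -0.0388 -0.0071 0.0067 -0.009 -1;0.0181 0.0945 -0.0388 -0.0065 0.0062 -0.0098 -1
```

Call:
carry_out(moves="0 0 0 -0.012 0 -0.033 -1;0 0 0 -0.012 0 -0.033 -1;0 0 0 -0.012 0 -0.033 -1;0 0 0 -0.012 0 -0.033 -1;0.018 0.0945 -0.039 -0.005 0.012 0.004 -1;0.018 0.0945 -0.039 -0.006 0.011 0.003 -1;0.018 0.0945 -0.039 -0.007 0.011 0.002 -1;0.018 0.0945 -0.039 -0.007 0.011 0.001 -1;0.018 0.0945 -0.039 -0.008 0.011 0.001 -1;0.018 0.0945 -0.039 -0.008 0.010 0 -1;0.018 0.0945 -0.039 -0.009 0.010 -0.002 -1;0.018 0.0945 -0.039 -0.009 0.010 -0.002 -1;0.018 0.0945 -0.039 -0.009 0.009 -0.004 -1;0.018 0.0945 -0.039 -0.009 0.009 -0.004 -1;0.018 0.0945 -0.039 -0.009 0.008 -0.006 -1;0.018 0.0945 -0.039 -0.008 0.008 -0.006 -1;0.018 0.0945 -0.039 -0.008 0.008 -0.007 -1;0.018 0.0945 -0.039 -0.008 0.007 -0.008 -1;0.018 0.0945 -0.039 -0.007 0.007 -0.009 -1;0.018 0.0945 -0.039 -0.007 0.006 -0.010 -1")

```text
t: 9.28
position: [0.5409, 0.0267, 0.1347]
tool_rot: [[0.216, 0.768, 0.603], [0.263, -0.641, 0.721], [0.94, 0.003, -0.341]]
ft_force: [-0.1, 0.4, -1.2]
width: 0.0587
grasp_force: 55.7
```

Run:
```python
from plan import *
p,r=now(); zt,e=.0114,.0235
PF=np.r_[mat-zt*az2(AL),.053+e]
s=get_state();print(p,PF,s["width"],np.degrees((R.from_matrix(r).inv()*R.from_matrix(RF)).as_rotvec()))
b=capture("side");a=capture("top");w=capture("wrist")
# predicted box corners under grasp assumption
bx=R.from_matrix(r)*R.from_matrix(RL).inv() # rotates lying world -> now
u=np.r_[az2(U),0];v=np.array([-u[1],u[0],0]);n=np.array([0,0,1.])
for c,nm in((a,"t2"),(b,"s2")):
    c0=p+bx.apply(-e*u-zt*n)
    for i in(-1,1):
      for j in(-1,1):
        for k in(-1,1):
          x=proj(c,c0+bx.apply(i*.05*u+j*.03*v+k*.014*n))[0];cv2.circle(c["img"],tuple(int(t) for t in x),2,(255,0,255),1)
print(c0,bx.apply(u))
save("m2.png",np.vstack([np.hstack([cv2.resize(b["img"][110:310,220:420],(400,400)),cv2.resize(a["img"][110:310,220:420],(400,400))])]))
```

```text
[0.54090551 0.02671009 0.13471819] [0.54267222 0.02726709 0.0765    ] 0.058654367271209554 [-0.10801288 -0.08401895  0.19227064]
[0.54827507 0.03545296 0.11123497] [-2.86500041e-03  4.84987637e-04  9.99995778e-01]
```

View pics/m2.png

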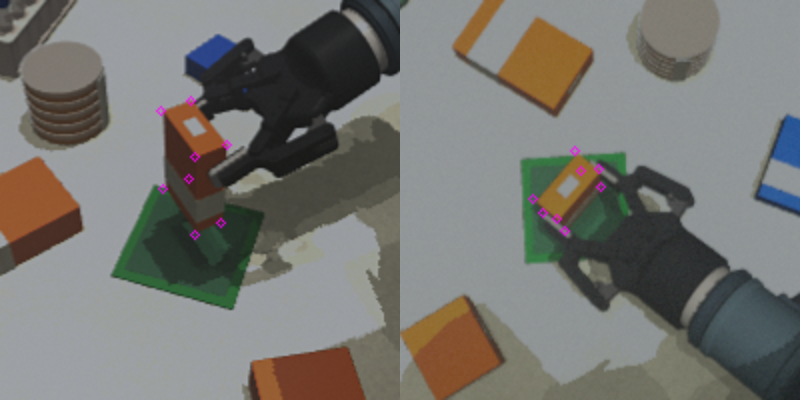

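The box is held upright over the mat: the side crop shows it at about (195,165), the top crop at about (570,190), and the overlay agrees. Lowering it now.

Call:
carry_out(moves="0 0 0 -0.0125 0 0.0045 -1;0 0 0 -0.0125 0 0.0045 -1;0 0 0 -0.0125 0 0.0045 -1;0 0 0 -0.0095 0 0.0035 -1;0 0 0 -0.005 0 0.002 -1;0 0 0 0 0 0 -1;0 0 0 0 0 0 -1")

```text
t: 10.3
position: [0.5417, 0.0269, 0.08]
tool_rot: [[0.218, 0.768, 0.602], [0.265, -0.641, 0.721], [0.939, 0.002, -0.343]]
ft_force: [-0.6, 0.3, -0.8]
width: 0.0588
grasp_force: 55.7
```

Call:
carry_out(moves="0 0 0 -0.0019 0 0.0007 -1;0 0 0 -0.0009 0 0.0003 -1;0 0 0 0 0 0 -1")

```text
t: 10.68
position: [0.5415, 0.0268, 0.0767]
tool_rot: [[0.219, 0.768, 0.602], [0.265, -0.641, 0.721], [0.939, 0.002, -0.343]]
ft_force: [0.7, -0.3, -1.2]
width: 0.0587
grasp_force: 55.7
```

Call:
carry_out(moves="0 0 0 -0.0009 0 0.0003 -1;0 0 0 0 0 0 -1")

```text
t: 10.92
position: [0.5415, 0.0269, 0.0757]
tool_rot: [[0.219, 0.768, 0.602], [0.265, -0.641, 0.721], [0.939, 0.002, -0.343]]
ft_force: [-0.3, 0.2, -1.2]
width: 0.0589
grasp_force: 55.7
```

Call:
carry_out(moves="0 0 0 -0.0009 0 0.0003 -1;0 0 0 0 0 0 -1")

```text
t: 11.18
position: [0.5415, 0.0269, 0.0748]
tool_rot: [[0.219, 0.768, 0.602], [0.265, -0.641, 0.721], [0.939, 0.002, -0.343]]
ft_force: [-0.3, -0.7, -1.6]
width: 0.0588
grasp_force: 55.7
```

Call:
carry_out(moves="0 0 0 -0.0009 0 0.0003 -1;0 0 0 0 0 0 -1")

```text
t: 11.42
position: [0.5416, 0.0269, 0.0746]
tool_rot: [[0.217, 0.768, 0.603], [0.263, -0.641, 0.721], [0.94, 0.002, -0.341]]
ft_force: [-1.1, -0.8, 5.4]
width: 0.0587
grasp_force: 56.1
```

Contact at 5 N. Opening, then backing out along the tool axis.

Call:
carry_out(moves="0 0 0 0 0 0 0.5;0 0 0 0 0 0 0.7;0 0 0 0 0 0 1;0 0 0 0 0 0 1;0 0 0 0 0 0 1;0 0 0 0 0 0 1")

```text
t: 12.18
position: [0.5415, 0.0269, 0.0739]
tool_rot: [[0.219, 0.768, 0.602], [0.265, -0.641, 0.721], [0.939, 0.002, -0.343]]
ft_force: [0.1, 0.1, -0.1]
width: 0.0854
grasp_force: 0.0
```

Run:
```python
from plan import *
b=capture("side");a=capture("top")
save("m3.png",np.hstack([cv2.resize(b["img"][110:310,220:420],(400,400)),cv2.resize(a["img"][110:310,220:420],(400,400))]))
```

```text
(no output)
```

View pics/m3.png

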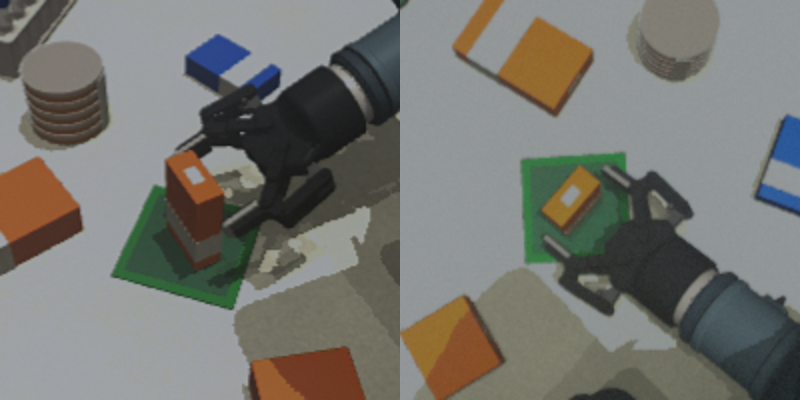

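The box stands upright at about (195,210) in the side crop and (572,200) in the top crop, and the fingers are clear. Backing out now.

Call:
carry_out(moves="0 0 0 0 0 -0.01 1;0 0 0 0 0 -0.02 1;0 0 0 0 0 -0.02 1;0 0 0 0 0 -0.02 1;0 0 0 0 0 -0.02 1;0 0 0 0.015 0 -0.015 1;0 0 0 0.02 0 -0.01 1;0 0 0 0 0 0 1;0 0 0 0 0 0 1")

```text
t: 13.4
position: [0.4796, -0.0468, 0.1459]
tool_rot: [[0.219, 0.768, 0.602], [0.265, -0.641, 0.72], [0.939, 0.002, -0.344]]
ft_force: [0.4, 0.1, 0.8]
width: 0.0852
grasp_force: 0.0
```

Run:
```python
from plan import *
b=capture("side");a=capture("top")
h=cv2.cvtColor(a["img"],cv2.COLOR_RGB2HSV);m=cv2.inRange(h,(5,120,60),(22,255,255));m=cv2.morphologyEx(m,cv2.MORPH_CLOSE,np.ones((7,7)));k=np.zeros_like(m);k[180:245,275:340]=1
c=max(cv2.findContours(m*k,0,2)[0],key=cv2.contourArea)
r=cv2.minAreaRect((plane(a,c.reshape(-1,2),.103)[:,:2]*1000).astype(np.float32));print(r)
s=get_state();print(s["position"],s["ft_force"],s["t"])
save("m4.png",np.hstack([cv2.resize(b["img"][110:310,220:420],(400,400)),cv2.resize(a["img"][110:310,220:420],(400,400))]))
```

```text
((545.3250122070312, 34.50663757324219), (32.020938873291016, 59.96185302734375), 49.28627014160156)
[ 0.47959669 -0.04642909  0.1456149 ] [0.33379098 0.09990704 0.5272082 ] 13.5
```

View pics/m4.png

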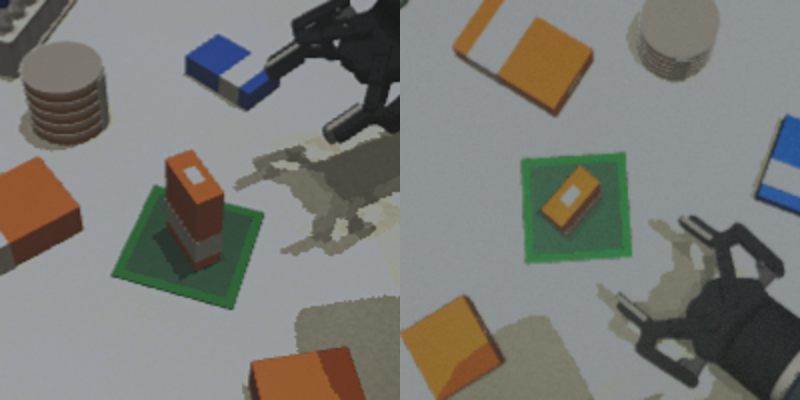

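The box stands freely at about (546,35) mm, with the mat centre at (550,36) mm. The dishes and the blue box are untouched and the gripper is clear.

```bash
python3 -c "
from workcell import *
print(job_done())"
```

```text
the job is handed in; nothing more can be done
None
```

The smallest orange box is standing upright on a short end about 4 mm from the centre of the green mat, flap tab up. The blue box and dishes were left alone, and the job was handed in at about 13.5 s with the gripper clear.

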